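Slide the plug-in module into the mainframe and lock it

TASK

Swing the mainframe's retaining arm well clear of the bay, slide the wide plug-in module along the bench into the bay until it is fully home with its panel flush with the mouth, then swing the arm back fully across the mouth to lock it in. Keep the module flat on the bench all the while, and leave the other things on the bench where they are.

Things in the scene. Friction and masses are not known exactly. Their poses are not given: they have to be found in the camera images.
- dock: Low grey and white bench mainframe, fixed, with one bay for a plug-in module. Origin: middle of the bay's mouth, at bench height; x points into the bay, y across it, z up. Bay 93 mm wide (y -46.5 to 46.5), 140 mm deep to a solid back; no floor, the module slides on the bench. 52 mm high outside; side walls 8 mm thick; beyond the -y wall a white control section reaches to y = -100.5 mm.
- bay_end (a point): Middle of the bay's solid back wall, 21 mm above the bench: x = 140 mm in the dock's frame. The bay's roof is three white strips with gaps, from x = 20 mm inward, underside 46 mm and top 52 mm above the bench; the module can be seen through the gaps.
- guides (a point): Point on the bench midway between the outer ends of the two flared aluminium guide plates before the mouth (x = -49 mm in the dock's frame). Plates 20 mm high, 5 mm thick; their inner faces are 145 mm apart here and narrow to 93 mm at the mouth.
- retainer (a joint): Angle of the retaining arm (rad): 0 = straight across the mouth (locked), grows as it swings out away from the mouth, to 2.2; at 1.57 it points along the dock's -x, beside the bay. From the pivot the pin lies -sin(angle) along dock x, -cos(angle) along dock y. Starts at 0 to 0.6. Light friction (about 1 N at the pin) holds it where it is left.
- retainer_pivot (a point): Upright pivot axis of the retaining arm, 31 mm above the bench; x = -8 mm, y = 66 mm in the dock's frame. The arm is an aluminium bar 92 mm long from here, 10 mm wide, 26 to 36 mm above the bench: it passes over the guide plates and bars the module's way. Locked, it lies 3 mm in front of a module that is home; a module that sticks out keeps it from closing.
- retainer_pin (a point): Upright steel pin on the retaining arm, 12 mm in diameter, 75 mm from the pivot, from 36 to 85 mm above the bench: push it or pinch it to swing the arm. This point is on its axis, 65 mm above the bench.
- module_center (a point): Centre of the plug-in module, 21 mm above the bench: plain metal box 140 mm long (its x), 90 wide (y), 42 high, 0.4 to 0.85 kg, too wide for most grippers: push it. It lies loose before the mouth, roughly facing it (within 25 mm and 0.2 rad). Its +x end leads; the white panel at its -x end is the end to push. Home: this point at x = 70 mm, y = 0 in the dock's frame, panel flush with the mouth.
- spare: Bystander: a narrower spare module, 120 x 58 x 34 mm, lying on the bench. Does not belong in the bay. Origin under its centre; long along x.
- mouse: Bystander: white computer mouse, 80 x 58 mm, 28 mm high. Origin under its centre; long along x.
- spool: Bystander: spool of solder standing on its flange, 60 mm across, 44 mm high. Origin under its centre.
- driver: Bystander: screwdriver 170 mm long, up to about 30 mm high, lying along its x.
- meter: Bystander: black hand-held multimeter lying flat, 150 x 75 x 38 mm. Origin under its centre; long along x.
- mug: Bystander: white mug, 76 mm across, 90 mm high. Origin under its centre; handle at +y.
Not all that is in view belongs to the job. Leave any turquoise look-alike of the part that bears module_center alone.

How it is judged (in metres and radians):
On the way, in this order (a step that is already met when the one before it is completed fails the run):
1. the retaining arm is swung clear of the bay (past 1.3 rad) (value of joint retainer above 1.3 rad), for 0.2 s.
2. the module is fully home in the bay (x of module_center in the frame of dock between 0.066 and 0.074 m and y of module_center in the frame of dock between -0.005 and 0.005 m and z of module_center in the frame of dock below 0.027 m and angle between the x axis of module_center and the x axis of dock, either way round below 0.06 rad), for 0.2 s.
At the end, for the whole second after the job is handed in: The module is home in the bay (centre 66 to 74 mm inside the mouth, within 5 mm of the bay's middle line, flat on the bench, within 0.06 rad of the bay's axis), the retaining arm is across the mouth (below 0.10 rad), and both are at rest (all of step 2 and value of joint retainer below 0.1 rad and linear speed of module below 0.01 m/s and velocity of joint retainer between -0.05 and 0.05 rad/s); the robot touches nothing.
It fails at once if the module is tipped (more than 0.25 rad) or lifted off the bench (more than 25 mm) (angle between module_center's own z axis and vertical above 0.25 rad or height (world z) of module_center above 0.046 m).
It fails at once if a bystander is moved by more than 25 mm (distance of any of mouse, spool, driver, spare, meter, mug from where it was at the start of the episode above 0.025 m).
It also fails if it takes over 72 s, if anything falls off the work surface, if the arm or the gripper's body presses on something with over 40 N, if the wrist force passes 120 N, or if a joint passes its speed limit or range.

ROBOT

A 6-joint arm with a two-finger parallel gripper is mounted at the origin on the work surface. World frame = base frame: x ahead of the robot, y to its left, z up, the work surface at z = 0. Lengths are in m, angles in degrees, forces in N, time in s.
With the tool pointing down it reaches from about 0.375 to 0.9 m from the base axis. Payload 3.1 kg.
Tool frame: the origin (TCP) lies on the centre line of the jaws, within the pads' length; the fingertips stand finger_overhang ahead of it and the grasp point (between the pads) lies 5 mm behind it (finger_overhang is the distance from the TCP to the fingertips, in m); z points along the fingers, y is the line along which they close (so a half turn about z gives the same grasp; the last joint's range is limited). The gripper opens to 87 mm and grips with 3 to 60 N. Pads are 19 mm wide; open, the fingers measure 117 mm over their backs; the gripper's body (75 mm by 190 mm) begins 51 mm behind the grasp point.
Start: joints at [54.918, 30.224, 82.088, -0, 67.689, -10.227], TCP at [0.263, 0.567, 0.237] pointing down, gripper open.
Joint ranges: [-176.69, 176.69], [-43.24, 126.21], [12.49, 139.97], [-82, 262], [0, 151.66], [-163.58, 163.58]. Speed limits (degrees/s): [159.86, 159.86, 180, 180, 180, 180].

INTERFACE

Orientations are given as a 3x3 rotation matrix whose columns are the frame's x, y, z axes.
In Python, from rig import read_state, capture, calibration, hand_in, finger_overhang gives the robot as it stands.
- The arm moves only by the tool send_rows, never from a script. Its argument "plan" is a list of rows, each a list of 5 numbers: the closure in counts, from 0 (fully open) to 255 (shut), then the shift along the tool's x, y, z in m, then the turn about the tool's z in rad. A call has 1 to 20 rows; each row shifts and turns the commanded pose from where the row before left it, along the tool's axes as they then stand; what a row does not reach is not made up. A row lasts 1/12 s, in which the tool goes at most 41.7 mm and 7.16 degrees, less where a joint would pass 70% of its speed; a pose out of reach is approached as far as the arm can. A call is refused whole if a number of a shift passes 0.0417 or a number of a turn 0.125, either way. A call with a gripper value outside its range is refused whole. The fingers move at their own pace and stop on an object; the grip force is fixed at half the most. Time passes only in rows, so rows that do not move let the fingers close. It gives the time, the measured TCP pose, the force, the opening and the grip force at its end, in the units of the state.
- read_state(): the state, without advancing time (a new reading comes with each control period).
- capture(name): name is "side" or "top" or "wrist"; returns (picture, depth): 400x640x3 uint8, blue, green, red; 400x640 float32, m along the optical axis (not along the pixel's ray), 0 where there is no reading.
- calibration(name): a dict with "fx", "fy", "cx", "cy" (pixels), "xyz" and "rotation" of the camera in the world. Camera axes: x right, y down, z forward; pixel columns grow to the right and rows downward; lengths in m; the calibration is good to about 2 mm. A picture is of the moment at which its call begins: read the wrist's pose just before it. calibration takes no time and is no camera call; for the wrist camera it gives the pose at the moment of the call.
- hand_in(): hands the job in; it is judged then, once.
The state is a dict: "time_s": time; "joint_positions": joint angles; "qvel": joint speeds; "tau": joint torques, N m; "position": TCP position; "tcp_rot": TCP orientation; "force": force on the tool from outside, world axes, zero at the start; "moment": the same for the moment, N m; "opening": opening from 0.0 (shut) to 1.0 (fully open); "grasp_force": force on a finger pad.
Only numpy, scipy, OpenCV 4.12 (cv2) and the standard library are available. Lean on these libraries where they do the work, as an engineer would, in place of code of your own. Each camera call takes 0.05 s, during which the arm holds its last target. There are 200 camera calls.

## Working session

There is one attempt and no reset: what is moved stays moved. The work goes in short steps, Python scripts to look and compute and a tool call to move; the robot and the scene stay as the last step left them, time stands still between calls to the robot, and variables do not carry over. Pictures are saved under pics/ and viewed, at most 10 in all, crops included, and the job is handed in when it is done.

Besides the shell and the picture viewer there is one more tool, called after "Emit:" by a JSON object that holds its "op" and its "data". send_rows: Moves the arm, as the interface text tells. Its arguments: {"type":"object","properties":{"plan":{"type":"array","items":{"type":"array","items":{"type":"number"}}}},"required":["plan"]}

```bash
ls; mkdir -p pics
python3 - <<'E'
from rig import *
import cv2,numpy as np
for n in ("top","side"):
    p,d=capture(n); cv2.imwrite(f"pics/{n}0.png",p); np.save(f"pics/{n}0.npy",d)
    c=calibration(n); print(n,{k:np.round(v,3).tolist() for k,v in c.items()})
s=read_state(); print(s["time_s"],s["position"],np.round(s["tcp_rot"],3).tolist(),finger_overhang, s["opening"])
E
```

```text
pics
top {'fx': 441.727, 'fy': 441.727, 'cx': 322.545, 'cy': 204.691, 'xyz': [0.271, 0.033, 1.572], 'rotation': [[0.016, -0.98, 0.197], [-1.0, -0.015, 0.005], [-0.002, -0.197, -0.98]]}
side {'fx': 445.837, 'fy': 445.837, 'cx': 316.316, 'cy': 193.395, 'xyz': [0.373, -0.778, 1.029], 'rotation': [[0.98, -0.143, 0.14], [-0.2, -0.754, 0.626], [0.016, -0.642, -0.767]]}
0.1 [0.26233157 0.56661423 0.23568748] [[-0.907, 0.42, -0.001], [0.42, 0.907, -0.002], [0.0, -0.002, -1.0]] 0.014 0.9991671637151641
```

View pics/top0.png

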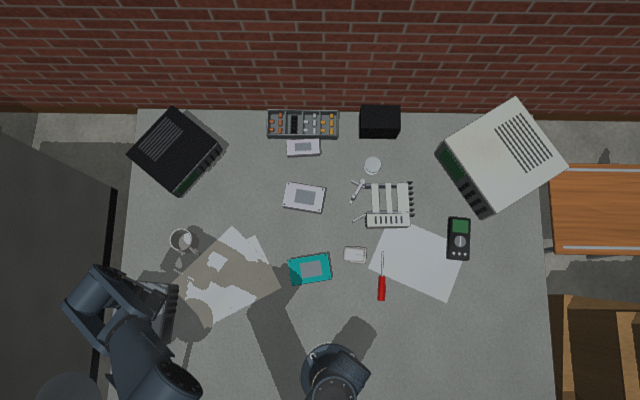

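The dock is at about (390,205) with its mouth to the left (world +y), and the module is at about (304,197). The turquoise look-alike is at (310,268). Next I'll enlarge this area.

Run:
```python
import cv2
p=cv2.imread("pics/top0.png")[140:260,270:430]
cv2.imwrite("pics/crop0.png",cv2.resize(p,(800,600),interpolation=cv2.INTER_CUBIC))
```

```text
(no output)
```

View pics/crop0.png

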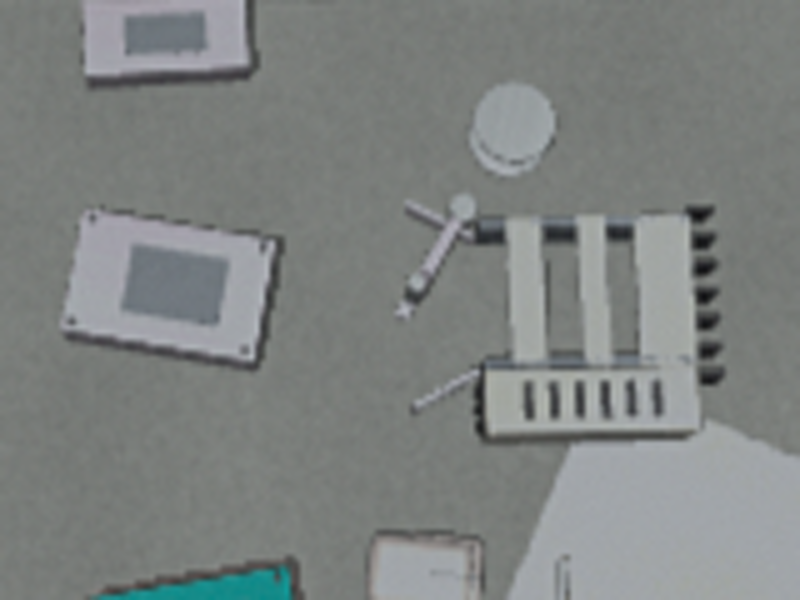

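View pics/side0.png

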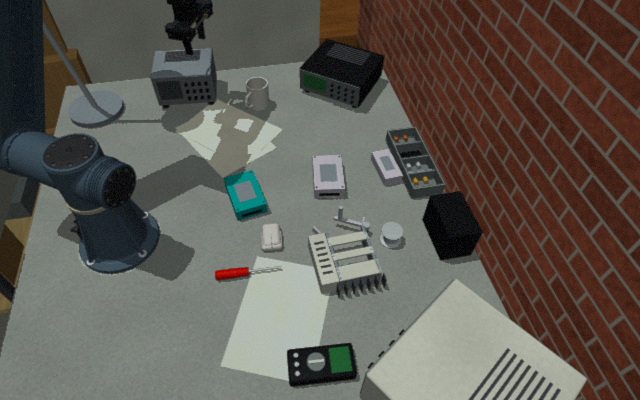

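```bash
cat > h.py <<'E'
from rig import *
import numpy as np,cv2
def plane(uv,z,c):
    uv=np.atleast_2d(np.array(uv,float)); r=np.c_[(uv[:,0]-c["cx"])/c["fx"],(uv[:,1]-c["cy"])/c["fy"],np.ones(len(uv))]@np.array(c["rotation"]).T
    o=np.array(c["xyz"]); return o+r*((z-o[2])/r[:,2])[:,None]
def proj(X,c):
    q=(np.atleast_2d(X)-c["xyz"])@np.array(c["rotation"]); return np.c_[q[:,0]/q[:,2]*c["fx"]+c["cx"],q[:,1]/q[:,2]*c["fy"]+c["cy"]]
E
python3 - <<'E'
from h import *
c=calibration("top"); f=lambda L:[(x/5+270-.4,y/5+140-.4) for x,y in L]
np.set_printoptions(precision=4,suppress=True)
print("module",plane(f([(83,210),(275,242),(255,362),(66,333)]),.042,c))
print("ctrl section corners",plane(f([(484,365),(698,360),(698,432),(487,436)]),.052,c))
print("strip top",plane(f([(690,217)]),.052,c))
print("pivot",plane(f([(462,207)]),.036,c),"pin top",plane(f([(417,283)]),.085,c), "armtip",plane(f([(403,311)]),.031,c))
w=calibration("wrist");print(w["xyz"],w["rotation"],w["fx"],w["cx"])
print(read_state()["joint_positions"])
E
```

```text
module [[0.6608 0.1724 0.042 ]
 [0.6395 0.035  0.042 ]
 [0.5524 0.0477 0.042 ]
 [0.5711 0.1816 0.042 ]]
ctrl section corners [[ 0.5509 -0.1125  0.052 ]
 [ 0.5568 -0.2622  0.052 ]
 [ 0.5059 -0.261   0.052 ]
 [ 0.5008 -0.1144  0.052 ]]
strip top [[ 0.6598 -0.2588  0.052 ]]
pivot [[ 0.6688 -0.0987  0.036 ]] pin top [[ 0.6016 -0.0634  0.085 ]] armtip [[ 0.593 -0.057  0.031]]
[0.2022 0.5951 0.3839] [[ 0.4201  0.8796  0.2233]
 [ 0.9075 -0.4069 -0.1046]
 [-0.0012  0.2466 -0.9691]] 281.11458582473654 319.80337116598616
[ 54.9173  30.2729  82.1472  -0.0011  67.6873 -10.2286]
```

Module centre is near (0.606, 0.109), the dock mouth near (0.604, -0.11) facing +y, and the retainer at about 0.5 rad with its pin near (0.603, -0.063). These fit the given sizes. I'll move over the mouth and look with the wrist camera.

Emit:
{"op": "send_rows", "data": {"plan": [[152,-0.0267,-0.0207,0,0],[152,-0.0267,-0.0207,0,0],[152,-0.0267,-0.0207,0,0],[152,-0.0267,-0.0207,0,0],[152,-0.0267,-0.0207,0,0],[152,-0.0267,-0.0207,0,0],[152,-0.0267,-0.0207,0,0],[152,-0.0267,-0.0207,0,0],[152,-0.0267,-0.0207,0,0],[152,-0.0267,-0.0207,0,0],[152,-0.0267,-0.0207,0,0],[152,-0.0267,-0.0207,0,0],[152,-0.0267,-0.0207,0,0],[152,-0.0267,-0.0207,0,0],[152,-0.0267,-0.0207,0,0],[152,-0.0267,-0.0207,0,0],[152,-0.0267,-0.0207,0,0],[152,-0.0267,-0.0207,0,0],[152,-0.0267,-0.0207,0,0],[152,-0.0267,-0.0207,0,0]]}}

```text
time_s: 1.77
position: [0.5734, -0.0346, 0.2361]
tcp_rot: [[-0.907, 0.421, -0.001], [0.421, 0.907, 0.0], [0.001, -0.0, -1.0]]
force: [0.1, 0.3, 0.2]
opening: 0.406
grasp_force: 0.0
```

Emit:
{"op": "send_rows", "data": {"plan": [[152,0,0,0,0],[152,0,0,0,0]]}}

```text
time_s: 1.93
position: [0.5736, -0.0347, 0.2359]
tcp_rot: [[-0.906, 0.423, -0.001], [0.423, 0.906, 0.0], [0.001, 0.0, -1.0]]
force: [-0.5, 0.7, -0.5]
opening: 0.404
grasp_force: 0.0
```

```bash
cat > w.py <<'E'
import sys
from h import *
np.set_printoptions(precision=4,suppress=True)
n=sys.argv[1]
s=read_state(); c=calibration("wrist"); p,d=capture("wrist"); cv2.imwrite(f"pics/{n}.png",p)
np.savez(f"pics/{n}.npz",d=d,**c)
print(s["time_s"],s["position"],s["tcp_rot"][:,:2].T if hasattr(s["tcp_rot"],"T") else s["tcp_rot"],s["opening"],s["force"])
E
python3 w.py w1
```

```text
1.9333 [ 0.5736 -0.0347  0.2359] [[-0.906   0.4233  0.0007]
 [ 0.4233  0.906   0.0001]] 0.4037817881450752 [-0.4664  0.7386 -0.485 ]
```

View pics/w1.png

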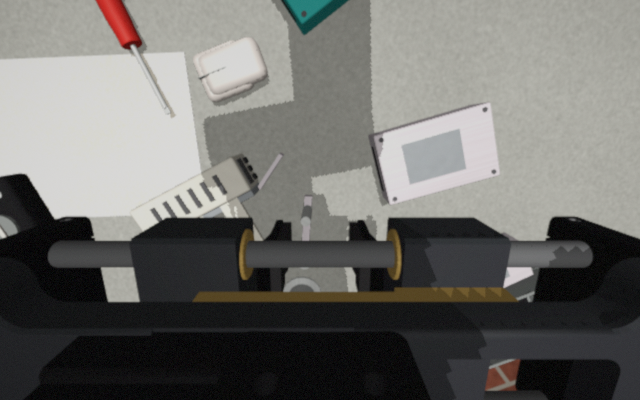

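The wrist view shows the module's corners at about (373,137), (489,104), (498,173) and (391,203). The control section's front corner is at about (240,157) and the retaining-arm tip at about (308,197). The fingers hide the pin.

Run:
```python
from h import *
np.set_printoptions(precision=4,suppress=True)
c=dict(np.load("pics/w1.npz")); d=c.pop("d")
print(plane([(373,137),(489,104),(498,173),(391,203)],.042,c))
print("ctrl",plane([(240,157),(134,211),(258,190)],.052,c)); print("tip",plane([(308,197)],.036,c), "guide end",plane([(282,154)],.02,c))
print([float(d[v,u]) for u,v in ((435,155),(215,180),(308,200))])
p=cv2.imread("pics/w1.png"); a=cv2.resize(p[90:240,120:330],None,fx=3.8,fy=3.8,interpolation=cv2.INTER_CUBIC); cv2.imwrite("pics/w1c.png",a)
```

```text
[[0.5534 0.0454 0.042 ]
 [0.5756 0.1816 0.042 ]
 [0.6586 0.1683 0.042 ]
 [0.6386 0.0349 0.042 ]]
ctrl [[ 0.5073 -0.1068  0.052 ]
 [ 0.5102 -0.2577  0.052 ]
 [ 0.5515 -0.1064  0.052 ]]
tip [[ 0.5885 -0.0576  0.036 ]] guide end [[ 0.5262 -0.0656  0.02  ]]
[0.33892595767974854, 0.3360370695590973, 0.35999539494514465]
```

View pics/w1c.png

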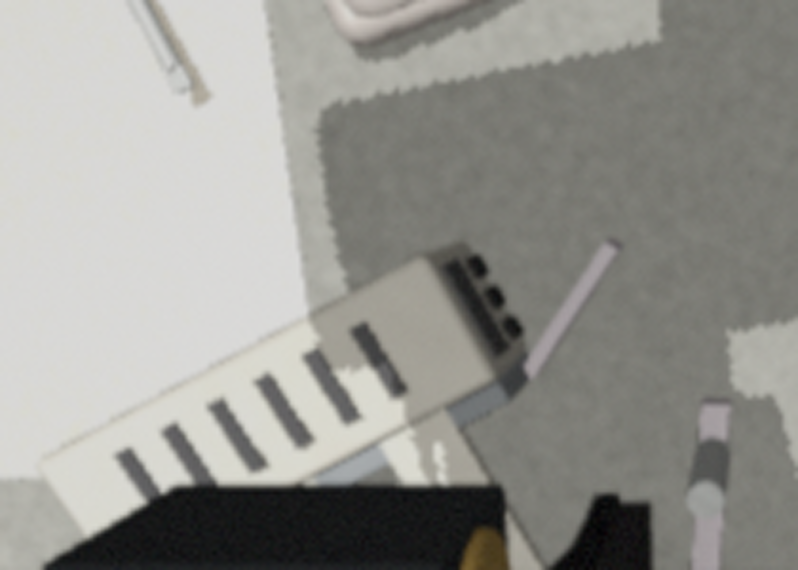

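Run:
```python
from h import *
np.set_printoptions(precision=4,suppress=True)
c=dict(np.load("pics/w1.npz")); d=c.pop("d")
f=lambda L:[(120+x/3.8,90+y/3.8) for x,y in L]
q=plane(f([(428,258),(495,378),(42,462)]),.052,c); print(q)
e=q[2]-q[0]; print("len",np.linalg.norm(e),"yaw",np.arctan2(e[0],-e[1]), "front dir",np.arctan2(-(q[0]-q[1])[1],(q[1]-q[0])[0]) )
print("pin",plane(f([(705,497)]),.085,c),"tip",plane(f([(715,402)]),.036,c),"guide",plane(f([(612,242),(528,375)]),.02,c))
```

```text
[[ 0.5046 -0.1151  0.052 ]
 [ 0.5469 -0.1146  0.052 ]
 [ 0.5093 -0.2614  0.052 ]]
len 0.14634861488690679 yaw 0.032210698456346214 front dir 0.01341747047061353
pin [[ 0.6016 -0.0649  0.085 ]] tip [[ 0.5871 -0.0568  0.036 ]] guide [[ 0.5253 -0.0665  0.02  ]
 [ 0.5541 -0.1141  0.02  ]]
```

Emit:
{"op": "send_rows", "data": {"plan": [[152,-0.019,-0.0072,0,0.05],[152,-0.019,-0.0072,0,0],[152,0,0,0.034,0],[152,0,0,0.034,0],[152,0,0,0.034,0],[152,0,0,0.034,0],[152,0,0,0.034,0],[152,0,0,0,0]]}}

```text
time_s: 2.65
position: [0.5949, -0.0595, 0.06]
tcp_rot: [[-0.886, 0.464, -0.015], [0.464, 0.886, 0.005], [0.015, -0.003, -1.0]]
force: [-1.7, 0.5, -1.1]
opening: 0.403
grasp_force: 0.0
```

```bash
python3 w.py w2
```

```text
2.65 [ 0.5949 -0.0595  0.06  ] [[-0.8859  0.4636  0.0151]
 [ 0.4636  0.886  -0.0028]] 0.40294935644410507 [-1.721   0.5287 -1.0708]
```

View pics/w2.png

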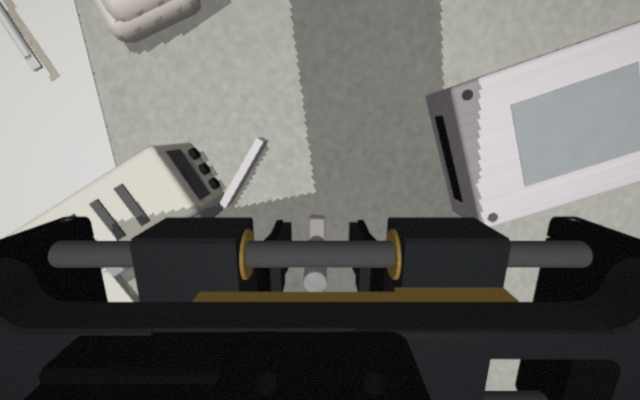

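The pin top at (315,281) is centred between the two fingers. I'll check how it sits along tool x.

Run:
```python
from h import *
np.set_printoptions(precision=4,suppress=True)
c=dict(np.load("pics/w2.npz")); d=c.pop("d")
print("pin",plane([(315,281)],.085,c), "tip",plane([(317,217)],.036,c)); s=read_state(); print(s["position"],s["time_s"])
t=np.array(s["position"]);print(proj([t,t+[0,0,.02]],c))
print("module",plane([(428,97),(458,213)],.042,c))
```

```text
pin [[ 0.6012 -0.0649  0.085 ]] tip [[ 0.5862 -0.0565  0.036 ]]
[ 0.597  -0.0602  0.0632] 2.7
[[319.6012 251.027 ]
 [319.4917 268.229 ]]
module [[0.5508 0.0328 0.042 ]
 [0.6227 0.0231 0.042 ]]
```

Emit:
{"op": "send_rows", "data": {"plan": [[152,0,0,0,0],[152,0,0,0,0]]}}

```text
time_s: 2.87
position: [0.6023, -0.0624, 0.0689]
tcp_rot: [[-0.886, 0.464, 0.004], [0.464, 0.886, -0.001], [-0.004, 0.001, -1.0]]
force: [0.1, 0.2, 0.1]
opening: 0.402
grasp_force: 0.0
```

Emit:
{"op": "send_rows", "data": {"plan": [[152,-0.0004,0.0075,0,0.1],[152,-0.0004,0.0075,0,0.1],[152,-0.0004,0.0075,0,0.1],[152,-0.0004,0.0075,0,0.1],[152,-0.0004,0.0075,0,0.1],[152,-0.0004,0.0075,0,0.1],[152,-0.0004,0.0075,0,0.1],[152,-0.0004,0.0075,0,0.1],[152,-0.0004,0.0075,0,0.1],[152,-0.0004,0.0075,0,0.1],[152,-0.0004,0.0075,0,0.1],[152,-0.0004,0.0075,0,0.1],[152,-0.0004,0.0075,0,0.1],[152,-0.0004,0.0075,0,0.1],[152,-0.0004,0.0075,0,0.1]]}}

```text
time_s: 4.12
position: [0.6988, -0.029, 0.07]
tcp_rot: [[0.405, 0.914, 0.003], [0.914, -0.405, -0.001], [0.001, 0.003, -1.0]]
force: [-1.4, -0.6, -0.1]
opening: 0.406
grasp_force: 0.5
```

Emit:
{"op": "send_rows", "data": {"plan": [[152,0,0,0,0],[152,0,0,0,0],[152,0,0,0,0]]}}

```text
time_s: 4.37
position: [0.698, -0.0291, 0.0683]
tcp_rot: [[0.399, 0.917, 0.002], [0.917, -0.399, -0.0], [0.001, 0.002, -1.0]]
force: [0.3, -0.3, 0.5]
opening: 0.404
grasp_force: 0.0
```

```bash
python3 w.py w3
```

```text
4.3667 [ 0.698  -0.0291  0.0683] [[ 0.3993  0.9168  0.0005]
 [ 0.9168 -0.3993  0.0022]] 0.40402054317524927 [ 0.2813 -0.2706  0.5003]
```

View pics/w3.png

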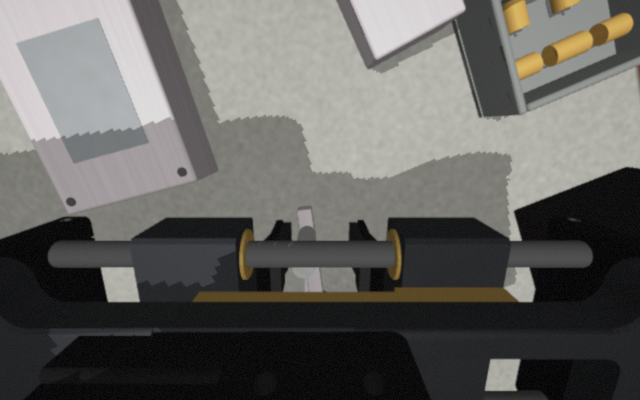

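The pin at about (305,255) is still between the fingers, and the arm stands near 1.85 rad. Next I'll lift, square up to the dock and come down behind the module's panel.

Emit:
{"op": "send_rows", "data": {"plan": [[152,0,0,-0.03,0],[152,0,0,-0.03,0],[108,0,0,-0.02,-0.088],[108,0,0,-0.02,-0.088],[108,0,0,0,-0.088],[108,0,0,0,-0.088],[108,0,0,0,-0.088],[108,0.0321,-0.0107,0,0],[108,0.0321,-0.0107,0,0],[108,0.0321,-0.0107,0,0],[108,0.0321,-0.0107,0,0],[108,0.0321,-0.0107,0,0],[108,0.0321,-0.0107,0,0],[108,0.0321,-0.0107,0,0],[108,0.0321,-0.0107,0,0],[108,0,0,0,0],[108,0,0,0.03,0],[108,0,0,0.03,0],[108,0,0,0.03,0],[108,0,0,0.025,0]]}}

```text
time_s: 6.08
position: [0.6043, 0.225, 0.0503]
tcp_rot: [[-0.029, 1.0, -0.001], [1.0, 0.029, -0.0], [-0.0, -0.001, -1.0]]
force: [-0.4, -0.2, -0.9]
opening: 0.575
grasp_force: 0.0
```

Emit:
{"op": "send_rows", "data": {"plan": [[108,0,0,0,0],[108,0,0,0,0],[108,0,0,0,0]]}}

```text
time_s: 6.33
position: [0.6063, 0.2252, 0.053]
tcp_rot: [[-0.027, 1.0, 0.002], [1.0, 0.027, 0.0], [0.0, 0.002, -1.0]]
force: [0.2, 0.8, 0.4]
opening: 0.581
grasp_force: 0.0
```

```bash
cat > t.py <<'E'
import sys
from h import *
p,d=capture("top"); n=sys.argv[1]
cv2.imwrite(f"pics/{n}.png",cv2.resize(p[140:260,240:400],(800,600),interpolation=cv2.INTER_CUBIC))
E
python3 t.py t1
```

```text
(no output)
```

View pics/t1.png

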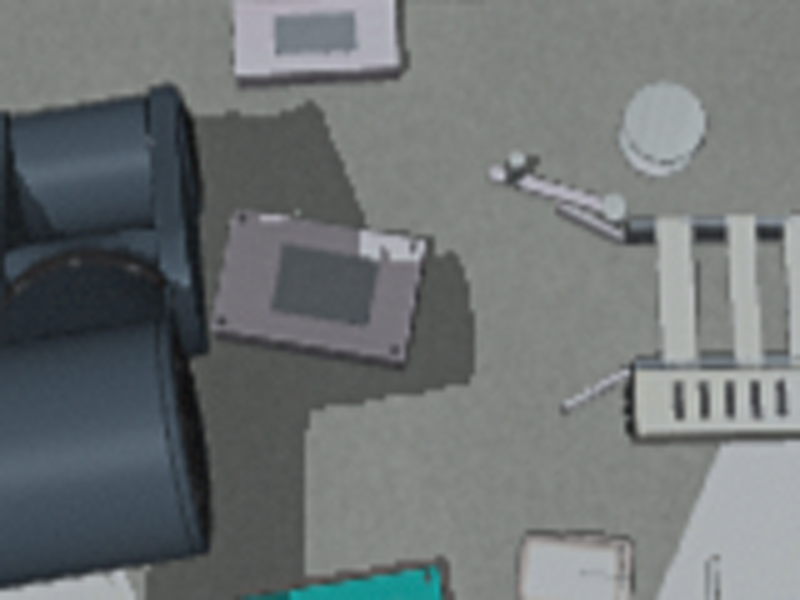

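The retaining arm is now clear, with its pin at about (516,158) in the crop, and the gripper is behind the panel. I'll lower 8 mm and push to square the module.

Emit:
{"op": "send_rows", "data": {"plan": [[108,0,0,0.008,0],[108,-0.008,0,0,0],[108,-0.008,0,0,0],[108,-0.007,0,0,0],[108,-0.007,0,0,0],[108,-0.007,0,0,0],[108,-0.007,0,0,0],[108,-0.007,0,0,0],[108,-0.007,0,0,0],[108,-0.007,0,0,0],[108,-0.007,0,0,0],[108,-0.007,0,0,0],[108,-0.007,0,0,0],[108,-0.007,0,0,0],[108,-0.007,0,0,0],[108,-0.007,0,0,0],[108,0,0,0,0],[108,0,0,0,0]]}}

```text
time_s: 7.88
position: [0.6082, 0.1168, 0.0434]
tcp_rot: [[-0.027, 1.0, -0.0], [1.0, 0.027, -0.001], [-0.001, -0.0, -1.0]]
force: [-0.2, 0.1, 0.3]
opening: 0.575
grasp_force: 0.0
```

```bash
python3 t.py t2
```

```text
(no output)
```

View pics/t2.png

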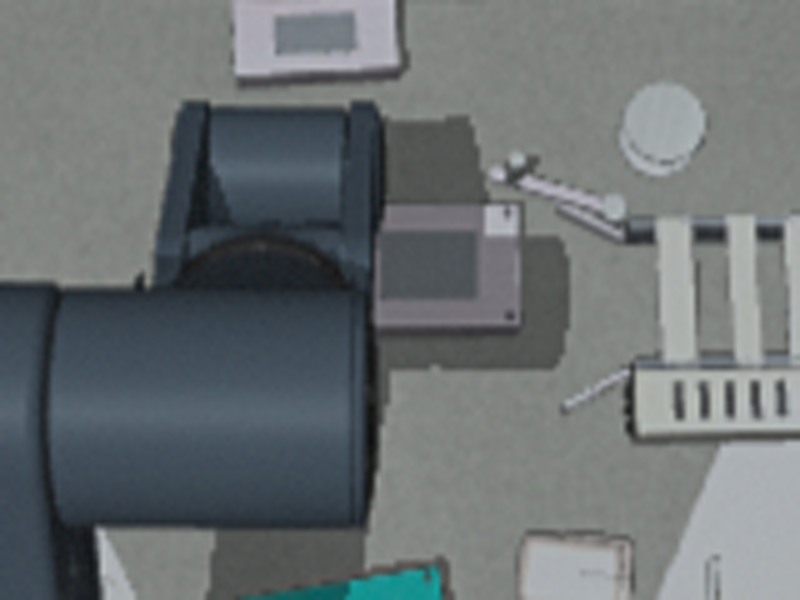

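The module is now square, with its front edge at about x=520 and y from 205 to 327 in the crop, but it sits too far towards +x. I'll work out the lateral offset.

Run:
```python
from h import *
np.set_printoptions(precision=4,suppress=True)
c=calibration("top"); f=lambda L:[(240-.4+x/5,140-.4+y/5) for x,y in L]
print(plane(f([(520,205),(520,326),(378,326)]),.042,c))
print("mouth wall/strip corners",plane(f([(635,366),(635,436)]),.052,c),"bay far wall",plane(f([(628,219),(628,238)]),.052,c))
print("strip1 ends",plane(f([(657,219),(665,362)]),.052,c),"guide",plane(f([(565,408)]),.02,c))
p,d=capture("top"); np.save("pics/d.npy",d)
```

```text
[[ 0.6677 -0.0325  0.042 ]
 [ 0.5795 -0.0331  0.042 ]
 [ 0.5779  0.0673  0.042 ]]
mouth wall/strip corners [[ 0.5502 -0.1132  0.052 ]
 [ 0.5008 -0.113   0.052 ]] bay far wall [[ 0.656  -0.1087  0.052 ]
 [ 0.6422 -0.1086  0.052 ]]
strip1 ends [[ 0.6563 -0.1292  0.052 ]
 [ 0.5534 -0.1342  0.052 ]] guide [[ 0.5249 -0.0664  0.02  ]]
```

By the top camera the module is about 24 mm too far towards +x, so its edge would catch the swung-out arm. I'll lift, turn 90° and nudge it sideways by pushing on its +x side.

Emit:
{"op": "send_rows", "data": {"plan": [[108,0.02,0,0,0],[108,0,0,-0.03,0],[108,0,0,-0.03,0],[108,0,0,-0.03,0],[108,0,0,0,0.1208],[108,0,0,0,0.1208],[108,0,0,0,0.1208],[108,0,0,0,0.1208],[108,0,0,0,0.1208],[108,0,0,0,0.1208],[108,0,0,0,0.1208],[108,0,0,0,0.1208],[108,0,0,0,0.1208],[108,0,0,0,0.1208],[108,0,0,0,0.1208],[108,0,0,0,0.1208],[108,0,0,0,0.1208]]}}

```text
time_s: 9.4
position: [0.6073, 0.1381, 0.1334]
tcp_rot: [[1.0, 0.022, -0.0], [0.022, -1.0, -0.001], [-0.0, 0.001, -1.0]]
force: [0.3, 0.2, 0.1]
opening: 0.579
grasp_force: 0.0
```

Emit:
{"op": "send_rows", "data": {"plan": [[108,0.026,0.0225,0,0],[108,0.026,0.0225,0,0],[108,0.026,0.0225,0,0],[108,0.026,0.0225,0,0],[108,0,0,0,0],[108,0,0,0,0]]}}

```text
time_s: 9.9
position: [0.715, 0.0493, 0.1331]
tcp_rot: [[1.0, 0.025, 0.0], [0.025, -1.0, -0.001], [0.0, 0.001, -1.0]]
force: [-0.7, 0.2, 0.4]
opening: 0.577
grasp_force: 0.0
```

Emit:
{"op": "send_rows", "data": {"plan": [[108,0,0,0.03,0],[108,0,0,0.03,0],[108,0,0,0.028,0],[108,0,0,0,0],[108,-0.009,0,0,0],[108,-0.009,0,0,0],[108,-0.007,0,0,0],[108,-0.006,0,0,0],[108,-0.006,0,0,0],[108,-0.006,0,0,0],[108,-0.006,0,0,0],[108,-0.006,0,0,0],[108,-0.006,0,0,0],[108,0,0,0,0],[108,0,0,0,0]]}}

```text
time_s: 11.15
position: [0.6526, 0.0493, 0.0459]
tcp_rot: [[1.0, 0.028, -0.001], [0.028, -1.0, -0.0], [-0.001, 0.0, -1.0]]
force: [2.0, 0.7, 2.1]
opening: 0.575
grasp_force: 1.2
```

Emit:
{"op": "send_rows", "data": {"plan": [[108,0.015,0,0,0],[108,0.015,0,0,0],[108,0,0,-0.03,0],[108,0,0,-0.03,0],[108,0,0,-0.03,0],[108,0,0,0,0]]}}

```text
time_s: 11.65
position: [0.6849, 0.0502, 0.1407]
tcp_rot: [[1.0, 0.027, 0.006], [0.027, -1.0, -0.001], [0.006, 0.001, -1.0]]
force: [1.7, -0.4, 0.6]
opening: 0.575
grasp_force: 0.0
```

Emit:
{"op": "send_rows", "data": {"plan": [[108,-0.0213,-0.0256,0,0],[108,-0.0213,-0.0256,0,0],[108,-0.0213,-0.0256,0,0],[108,-0.0213,-0.0256,0,0],[108,0,0,0,-0.1208],[108,0,0,0,-0.1208],[108,0,0,0,-0.1208],[108,0,0,0,-0.1208],[108,0,0,0,-0.1208],[108,0,0,0,-0.1208],[108,0,0,0,-0.1208],[108,0,0,0,-0.1208],[108,0,0,0,-0.1208],[108,0,0,0,-0.1208],[108,0,0,0,-0.1208],[108,0,0,0,-0.1208],[108,0,0,0,-0.1208],[108,0,0,0,0]]}}

```text
time_s: 13.15
position: [0.5925, 0.1501, 0.1341]
tcp_rot: [[-0.029, 1.0, -0.006], [1.0, 0.029, -0.001], [-0.0, -0.006, -1.0]]
force: [-0.3, 0.2, -0.8]
opening: 0.578
grasp_force: 0.0
```

```bash
cat > m.py <<'E'
from h import *
np.set_printoptions(precision=4,suppress=True)
for n in ("side","top"):
    p,d=capture(n); c=calibration(n); np.save(f"pics/{n}d.npy",d); cv2.imwrite(f"pics/{n}_last.png",p)
    v,u=np.mgrid[:400,:640]; q=np.stack([(u-c["cx"])/c["fx"]*d,(v-c["cy"])/c["fy"]*d,d],-1)@np.array(c["rotation"]).T+c["xyz"]
    for nm,lo,hi,b in (("module",.034,.046,(.5,.72,-.055,.14)),("roof",.047,.060,(.46,.70,-.31,-.09)),("pin",.062,.1,(.56,.73,-.13,.02))):
        k=(d>0)&(q[...,2]>lo)&(q[...,2]<hi)&(q[...,0]>b[0])&(q[...,0]<b[1])&(q[...,1]>b[2])&(q[...,1]<b[3])
        P=q[k].astype(np.float32)
        if len(P)<3: print(n,nm,len(P)); continue
        print(n,nm,len(P),np.median(P,0),cv2.minAreaRect(P[:,:2]*1000) if nm!="pin" else "")
print(read_state()["position"],read_state()["time_s"])
E
python3 m.py
```

```text
side module 1185 [0.5957 0.0244 0.0418] ((619.7979125976562, 24.043441772460938), (138.07943725585938, 159.7911376953125), 1.5543302297592163)
side roof 2395 [ 0.566  -0.2017  0.0522] ((582.975341796875, -199.49658203125), (160.1661834716797, 170.9430694580078), 2.342893362045288)
side pin 33 [ 0.6856 -0.0339  0.0784] 
top module 779 [0.5965 0.0327 0.0424] ((623.8004760742188, 25.569137573242188), (142.72314453125, 157.91815185546875), 1.3597629070281982)
top roof 1332 [ 0.5667 -0.1924  0.0532] ((583.8763427734375, -190.2822723388672), (159.26416015625, 176.4999542236328), 3.224961042404175)
top pin 16 [ 0.6868 -0.0269  0.0849] 
[0.5934 0.1502 0.1345] 13.25
```

```bash
cat > m2.py <<'E'
from h import *
np.set_printoptions(precision=4,suppress=True)
for n in ("side","top"):
    d=np.load(f"pics/{n}d.npy"); c=calibration(n)
    v,u=np.mgrid[:400,:640]; q=np.stack([(u-c["cx"])/c["fx"]*d,(v-c["cy"])/c["fy"]*d,d],-1)@np.array(c["rotation"]).T+c["xyz"]
    for nm,lo,hi,b in (("module",.038,.047,(.53,.664,-.055,.14)),("roof",.049,.057,(.46,.70,-.31,-.09))):
        k=(d>0)&(q[...,2]>lo)&(q[...,2]<hi)&(q[...,0]>b[0])&(q[...,0]<b[1])&(q[...,1]>b[2])&(q[...,1]<b[3])
        m=cv2.connectedComponentsWithStats(k.astype(np.uint8)); i=1+m[2][1:,4].argmax()
        P=q[(m[1]==i)].astype(np.float32); print(n,nm,len(P),P[:,:2].min(0),P[:,:2].max(0),cv2.minAreaRect(P[:,:2]*1000))
        for y in np.arange(P[:,1].min()+.004,P[:,1].max(),.02):
            r=P[abs(P[:,1]-y)<.003]
            if len(r)>3: print("  y %.3f x %.4f..%.4f"%(y,r[:,0].min(),r[:,0].max()))
E
python3 m2.py
```

```text
side module 1121 [ 0.5492 -0.0412] [0.6425 0.1043] ((595.607421875, 31.660545349121094), (90.15215301513672, 143.46084594726562), 1.712153673171997)
  y -0.037 x 0.5538..0.6379
  y -0.017 x 0.5524..0.6394
  y 0.003 x 0.5555..0.6410
  y 0.023 x 0.5542..0.6399
  y 0.043 x 0.5523..0.6398
  y 0.063 x 0.5501..0.6387
  y 0.083 x 0.5515..0.6375
  y 0.103 x 0.5553..0.6354
side roof 2210 [ 0.5004 -0.2677] [ 0.6598 -0.1143] ((579.963623046875, -191.1091766357422), (156.6616668701172, 152.80807495117188), 1.26362943649292)
  y -0.264 x 0.5079..0.6590
  y -0.244 x 0.5069..0.6590
  y -0.224 x 0.5061..0.6589
  y -0.204 x 0.5030..0.6577
  y -0.184 x 0.5044..0.6578
  y -0.164 x 0.5028..0.6557
  y -0.144 x 0.5009..0.6555
  y -0.124 x 0.5004..0.6536
top module 755 [ 0.5512 -0.0347] [0.6448 0.1046] ((598.1099853515625, 35.08674240112305), (91.80621337890625, 137.68409729003906), 1.3704012632369995)
  y -0.031 x 0.5569..0.6436
  y -0.011 x 0.5609..0.6434
  y 0.009 x 0.5564..0.6435
  y 0.029 x 0.5555..0.6434
  y 0.049 x 0.5527..0.6424
  y 0.069 x 0.5525..0.6378
  y 0.089 x 0.5518..0.6393
top roof 1019 [ 0.5034 -0.2657] [ 0.66   -0.1079] ((582.2109375, -188.0065460205078), (155.87161254882812, 153.8528594970703), 2.501671314239502)
  y -0.262 x 0.5203..0.6235
  y -0.242 x 0.5087..0.6590
  y -0.222 x 0.5121..0.6593
  y -0.202 x 0.5049..0.6594
  y -0.182 x 0.5044..0.6579
  y -0.162 x 0.5044..0.6581
  y -0.142 x 0.5037..0.6581
  y -0.122 x 0.5036..0.6533
```

The module is now within about 1 mm of the bay axis and squared to it. I'll push it in.

Emit:
{"op": "send_rows", "data": {"plan": [[108,0,0,0.03,0],[108,0,0,0.03,0],[108,0,0.001,0.03,0],[108,0,0,0,0],[108,-0.012,0,0,0],[108,-0.012,0,0,0],[108,-0.008,0,0,0],[108,-0.008,0,0,0],[108,-0.008,0,0,0],[108,-0.008,0,0,0],[108,-0.008,0,0,0],[108,-0.008,0,0,0],[108,-0.008,0,0,0],[108,-0.008,0,0,0],[108,-0.008,0,0,0],[108,-0.008,0,0,0],[108,0,0,0,0]]}}

```text
time_s: 14.67
position: [0.5997, 0.0448, 0.0471]
tcp_rot: [[-0.026, 1.0, 0.003], [1.0, 0.026, -0.001], [-0.001, 0.003, -1.0]]
force: [-0.2, 0.0, -0.5]
opening: 0.574
grasp_force: 0.0
```

```bash
python3 m.py >/dev/null; python3 m2.py | grep -A3 module
```

```text
side module 750 [ 0.5504 -0.0548] [0.6425 0.0469] ((596.1920776367188, -3.9297828674316406), (90.76693725585938, 102.80213928222656), 1.0513314008712769)
  y -0.051 x 0.5533..0.6425
  y -0.031 x 0.5519..0.6381
  y -0.011 x 0.5530..0.6407
--
top module 206 [ 0.5542 -0.0523] [ 0.6452 -0.0128] ((599.6943969726562, -32.6322135925293), (90.75738525390625, 39.32295608520508), 0.5900160670280457)
  y -0.048 x 0.5607..0.6412
  y -0.028 x 0.5571..0.6444
top roof 1064 [ 0.5032 -0.2655] [ 0.6602 -0.1111] ((581.8299560546875, -187.69873046875), (155.10281372070312, 154.99974060058594), 0.8990103006362915)
```

Emit:
{"op": "send_rows", "data": {"plan": [[108,-0.006,0,0,0],[108,-0.008,0,0,0],[108,-0.008,0,0,0],[108,-0.008,0,0,0],[108,-0.008,0,0,0],[108,-0.008,0,0,0],[108,-0.008,0,0,0],[108,-0.008,0,0,0],[108,-0.006,0,0,0],[108,0,0,0,0]]}}

```text
time_s: 15.6
position: [0.6009, -0.0222, 0.0459]
tcp_rot: [[-0.027, 1.0, 0.001], [1.0, 0.027, -0.0], [-0.0, 0.001, -1.0]]
force: [-0.6, 0.9, 0.4]
opening: 0.576
grasp_force: 0.2
```

Emit:
{"op": "send_rows", "data": {"plan": [[108,-0.006,0,0,0],[108,-0.008,0,0,0],[108,-0.008,0,0,0],[108,-0.008,0,0,0],[108,-0.008,0,0,0],[108,-0.006,0,0,0],[108,-0.004,0,0,0],[108,0,0,0,0],[108,0,0,0,0]]}}

```text
time_s: 16.35
position: [0.602, -0.0698, 0.0455]
tcp_rot: [[-0.027, 1.0, 0.0], [1.0, 0.027, -0.001], [-0.001, 0.0, -1.0]]
force: [0.7, 0.8, 0.2]
opening: 0.581
grasp_force: 0.5
```

Emit:
{"op": "send_rows", "data": {"plan": [[108,-0.004,0,0,0],[108,-0.004,0,0,0],[108,-0.004,0,0,0],[108,-0.004,0,0,0],[108,-0.004,0,0,0],[108,-0.003,0,0,0],[108,-0.002,0,0,0],[108,-0.001,0,0,0],[108,0,0,0,0],[108,0,0,0,0]]}}

```text
time_s: 17.18
position: [0.6026, -0.0949, 0.0455]
tcp_rot: [[-0.027, 1.0, -0.0], [1.0, 0.027, 0.001], [0.001, -0.0, -1.0]]
force: [1.6, 4.6, 0.4]
opening: 0.58
grasp_force: 2.4
```

Emit:
{"op": "send_rows", "data": {"plan": [[108,-0.002,0,0,0],[108,-0.001,0,0,0],[108,0,0,0,0],[108,0,0,0,0]]}}

```text
time_s: 17.52
position: [0.6026, -0.098, 0.0455]
tcp_rot: [[-0.027, 1.0, -0.0], [1.0, 0.027, 0.0], [0.0, -0.0, -1.0]]
force: [1.4, 4.9, 1.3]
opening: 0.58
grasp_force: 2.4
```

Emit:
{"op": "send_rows", "data": {"plan": [[108,-0.001,0,0,0],[108,-0.001,0,0,0],[108,0,0,0,0],[108,0,0,0,0]]}}

```text
time_s: 17.85
position: [0.6026, -0.1001, 0.0455]
tcp_rot: [[-0.027, 1.0, -0.0], [1.0, 0.027, 0.001], [0.001, -0.0, -1.0]]
force: [2.0, 4.3, 1.0]
opening: 0.579
grasp_force: 2.4
```

Friction force is steady at 4 to 5 N, so it hasn't reached the back stop yet. I'll continue in small steps.

Emit:
{"op": "send_rows", "data": {"plan": [[108,-0.001,0,0,0],[108,-0.001,0,0,0],[108,0,0,0,0],[108,0,0,0,0]]}}

```text
time_s: 18.18
position: [0.6026, -0.1013, 0.0455]
tcp_rot: [[-0.027, 1.0, -0.0], [1.0, 0.027, 0.002], [0.002, -0.0, -1.0]]
force: [1.2, 7.3, 1.5]
opening: 0.576
grasp_force: 3.5
```

Emit:
{"op": "send_rows", "data": {"plan": [[108,-0.001,0,0,0],[108,0,0,0,0],[108,0,0,0,0]]}}

```text
time_s: 18.43
position: [0.6026, -0.1014, 0.0455]
tcp_rot: [[-0.027, 1.0, -0.001], [1.0, 0.027, 0.003], [0.003, -0.001, -1.0]]
force: [1.9, 9.4, 2.2]
opening: 0.576
grasp_force: 4.8
```

Emit:
{"op": "send_rows", "data": {"plan": [[108,-0.001,0,0,0],[108,0,0,0,0],[108,0,0,0,0]]}}

```text
time_s: 18.68
position: [0.6025, -0.1015, 0.0455]
tcp_rot: [[-0.027, 1.0, -0.001], [1.0, 0.027, 0.004], [0.004, -0.001, -1.0]]
force: [2.7, 12.8, 2.9]
opening: 0.579
grasp_force: 5.9
```

The module stopped at TCP y = -0.1015 with force rising, so it's against the bay back, which matches the expected depth. I'll withdraw and go above the pin.

Emit:
{"op": "send_rows", "data": {"plan": [[108,0.01,0,0,0],[108,0.025,0,0,0],[108,0.025,0,0,0],[108,0,0,-0.03,0],[152,0,0,-0.03,0],[152,0,0,-0.03,0],[152,0,0,0,0.0923],[152,0,0,0,0.0923],[152,0,0,0,0.0923],[152,0.0118,0.0266,0,0],[152,0.0118,0.0266,0,0],[152,0.0118,0.0266,0,0],[152,0,0,0,0],[152,0,0,0.025,0],[152,0,0,0,0],[152,0,0,0,0]]}}

```text
time_s: 20.02
position: [0.6848, -0.0303, 0.1085]
tcp_rot: [[0.247, 0.969, -0.006], [0.969, -0.247, 0.0], [-0.001, -0.006, -1.0]]
force: [-0.0, 0.1, 0.4]
opening: 0.406
grasp_force: 0.0
```

```bash
python3 w.py w4; python3 m.py; python3 m2.py|grep -A1 module
```

```text
20.0167 [ 0.6848 -0.0303  0.1085] [[ 0.2475  0.9689 -0.0015]
 [ 0.9689 -0.2475 -0.0059]] 0.40587199159876103 [-0.0254  0.0512  0.4269]
side module 24 [ 0.6837 -0.0396  0.0367] ((683.5958251953125, -42.099220275878906), (22.672740936279297, 8.774660110473633), 71.79338836669922)
side roof 2400 [ 0.5662 -0.202   0.052 ] ((582.7960815429688, -199.40762329101562), (160.36245727539062, 170.1947784423828), 2.63450288772583)
side pin 38 [ 0.6867 -0.0344  0.0796] 
top module 0
top roof 1404 [ 0.5684 -0.1921  0.0528] ((584.9351196289062, -192.24526977539062), (160.68511962890625, 168.50807189941406), 2.4799721240997314)
top pin 0
[ 0.6872 -0.0305  0.1113] 20.1667Traceback (most recent call last):
  File "m2.py", line 8, in <module>
    m=cv2.connectedComponentsWithStats(k.astype(np.uint8)); i=1+m[2][1:,4].argmax()
                                                                ~~~~~~~~~~~~~~~~~^^
ValueError: attempt to get argmax of an empty sequence
```

View pics/w4.png

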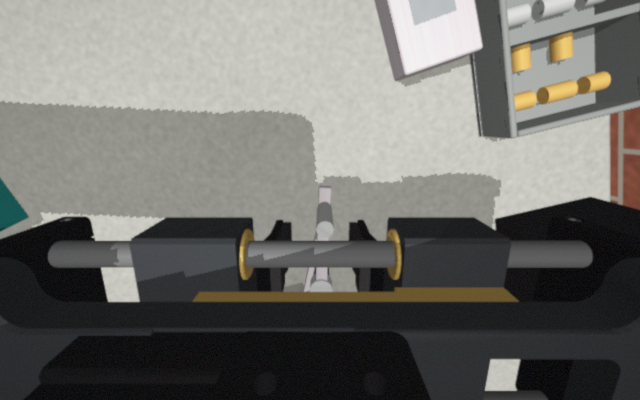

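The pin top at (325,230) is well between the fingers. I'll work out the remaining offset.

Run:
```python
from h import *
np.set_printoptions(precision=4,suppress=True)
c=dict(np.load("pics/w4.npz")); d=c.pop("d")
q=plane([(325,230)],.085,c); t=plane([(325,187)],.036,c); print(q,t); s=read_state(); print(s["position"],(q[0]-s["position"])@np.array(s["tcp_rot"]))
```

```text
[[ 0.6887 -0.0303  0.085 ]] [[ 0.6936 -0.0132  0.036 ]]
[ 0.6872 -0.0305  0.1113] [0.0006 0.0014 0.0263]
```

Emit:
{"op": "send_rows", "data": {"plan": [[152,0,0.001,0.017,0],[152,0,0,0.016,0],[196,0,0,0,0],[196,0,0,0,0],[196,0,0,0,0],[196,0,0,0,0]]}}

```text
time_s: 20.67
position: [0.6892, -0.0305, 0.0791]
tcp_rot: [[0.247, 0.969, 0.003], [0.969, -0.247, -0.001], [0.0, 0.003, -1.0]]
force: [-0.3, 0.8, 0.7]
opening: 0.254
grasp_force: 0.0
```

Emit:
{"op": "send_rows", "data": {"plan": [[196,-0.0004,-0.0075,0,-0.1],[196,-0.0004,-0.0075,0,-0.1],[196,-0.0004,-0.0075,0,-0.1],[196,-0.0004,-0.0075,0,-0.1],[196,-0.0004,-0.0075,0,-0.1],[196,-0.0004,-0.0075,0,-0.1],[196,-0.0004,-0.0075,0,-0.1],[196,-0.0004,-0.0075,0,-0.1],[196,-0.0004,-0.0075,0,-0.1],[196,-0.0004,-0.0075,0,-0.1],[196,-0.0004,-0.0075,0,-0.1],[196,-0.0004,-0.0075,0,-0.1],[196,-0.0004,-0.0075,0,-0.1],[196,-0.0004,-0.0075,0,-0.1],[196,-0.0004,-0.0075,0,-0.1],[196,-0.0004,-0.0075,0,-0.1],[196,-0.0004,-0.0075,0,-0.1],[196,0,0,0,0],[196,0,0,0,0]]}}

```text
time_s: 22.25
position: [0.596, -0.0948, 0.0785]
tcp_rot: [[-0.992, 0.124, 0.002], [0.124, 0.992, -0.001], [-0.002, -0.0, -1.0]]
force: [-0.6, -0.0, -0.1]
opening: 0.232
grasp_force: 0.0
```

Emit:
{"op": "send_rows", "data": {"plan": [[196,-0.0004,-0.005,0,-0.07],[196,0,-0.004,0,-0.05],[196,0,0,0,0],[196,0,0,0,0]]}}

```text
time_s: 22.58
position: [0.5953, -0.1032, 0.0779]
tcp_rot: [[-1.0, 0.003, 0.001], [0.003, 1.0, -0.0], [-0.001, -0.0, -1.0]]
force: [0.1, 0.2, -0.2]
opening: 0.234
grasp_force: 0.0
```

Emit:
{"op": "send_rows", "data": {"plan": [[196,0,-0.003,0,0],[196,0,0,0,0],[196,0,0,0,0]]}}

```text
time_s: 22.83
position: [0.595, -0.1063, 0.0776]
tcp_rot: [[-1.0, 0.002, 0.0], [0.002, 1.0, -0.0], [-0.0, -0.0, -1.0]]
force: [-0.8, 0.4, 0.5]
opening: 0.227
grasp_force: 0.1
```

Emit:
{"op": "send_rows", "data": {"plan": [[196,0,-0.002,0,0],[196,0,0,0,0],[196,0,0,0,0]]}}

```text
time_s: 23.08
position: [0.5949, -0.1084, 0.0775]
tcp_rot: [[-1.0, 0.001, -0.0], [0.001, 1.0, -0.0], [0.0, -0.0, -1.0]]
force: [0.8, 0.3, 0.6]
opening: 0.231
grasp_force: 0.2
```

Emit:
{"op": "send_rows", "data": {"plan": [[196,0,-0.001,0,0],[196,0,0,0,0],[196,0,0,0,0]]}}

```text
time_s: 23.33
position: [0.5949, -0.1091, 0.0775]
tcp_rot: [[-1.0, 0.001, -0.0], [0.001, 1.0, 0.0], [0.0, 0.0, -1.0]]
force: [1.1, 1.0, 0.3]
opening: 0.234
grasp_force: 0.9
```

Emit:
{"op": "send_rows", "data": {"plan": [[196,0,-0.001,0,0],[196,0,0,0,0],[196,0,0,0,0]]}}

```text
time_s: 23.58
position: [0.5948, -0.1093, 0.0775]
tcp_rot: [[-1.0, 0.001, -0.0], [0.001, 1.0, 0.002], [0.0, 0.002, -1.0]]
force: [1.9, 5.7, -0.3]
opening: 0.234
grasp_force: 2.6
```

Emit:
{"op": "send_rows", "data": {"plan": [[196,0,-0.001,0,0],[196,0,0,0,0],[196,0,0,0,0]]}}

```text
time_s: 23.83
position: [0.5948, -0.1094, 0.0775]
tcp_rot: [[-1.0, 0.002, -0.0], [0.002, 1.0, 0.003], [0.0, 0.003, -1.0]]
force: [1.3, 8.0, 0.7]
opening: 0.232
grasp_force: 3.7
```

The retaining arm is hard against its stop. I'll back off to the middle of the cage, rise and withdraw.

Emit:
{"op": "send_rows", "data": {"plan": [[196,0,0.004,0,0],[196,0,0.002,0,0],[152,0,0,0,0],[152,0,0,0,0],[152,0,0,0,0],[152,0,0,-0.02,0],[152,0,0,-0.03,0],[152,0,0,-0.03,0],[152,0,0,-0.03,0],[152,0.02,0.03,-0.01,0],[152,0.02,0.03,0,0],[152,0.02,0.03,0,0],[152,0.02,0.03,0,0],[152,0.02,0.03,0,0],[152,0.02,0.03,0,0],[152,0,0,0,0],[152,0,0,0,0]]}}

```text
time_s: 25.25
position: [0.4739, 0.0758, 0.1978]
tcp_rot: [[-1.0, -0.002, -0.0], [-0.002, 1.0, -0.0], [0.0, -0.0, -1.0]]
force: [1.5, 1.4, 0.8]
opening: 0.405
grasp_force: 0.0
```

```bash
python3 m.py
python3 - <<'E'
from h import *
np.set_printoptions(precision=4,suppress=True)
for n in ("side","top"):
    d=np.load(f"pics/{n}d.npy"); c=calibration(n)
    v,u=np.mgrid[:400,:640]; q=np.stack([(u-c["cx"])/c["fx"]*d,(v-c["cy"])/c["fy"]*d,d],-1)@np.array(c["rotation"]).T+c["xyz"]
    def sel(x0,x1,y0,y1,z0,z1): return q[(d>0)&(q[...,0]>x0)&(q[...,0]<x1)&(q[...,1]>y0)&(q[...,1]<y1)&(q[...,2]>z0)&(q[...,2]<z1)]
    for nm,b in (("pin",(.55,.75,-.13,.02,.06,.09)),("bar",(.56,.68,-.11,-.02,.028,.038)),("module top",(.565,.64,-.27,-.09,.039,.044))):
        P=sel(*b); print(n,nm,len(P),*( (np.median(P,0),P.min(0),P.max(0)) if len(P) else ()))
E
```

```text
side module 0
side roof 2414 [ 0.567  -0.2023  0.0521] ((601.0355224609375, -193.70333862304688), (198.86842346191406, 179.6020050048828), 0.9078705906867981)
side pin 33 [ 0.5899 -0.11    0.0788] 
top module 0
top roof 1424 [ 0.5688 -0.1917  0.053 ] ((586.26171875, -188.0936279296875), (163.73121643066406, 181.1071014404297), 1.6377142667770386)
top pin 14 [ 0.5914 -0.1012  0.085 ] 
[0.4762 0.0742 0.1979] 25.35
side pin 35 [ 0.5899 -0.11    0.0763] [ 0.5848 -0.1124  0.0613] [ 0.5956 -0.1004  0.0896]
side bar 79 [ 0.6278 -0.1034  0.0357] [ 0.5744 -0.1096  0.0288] [ 0.6746 -0.0924  0.0379]
side module top 394 [ 0.6006 -0.1705  0.0418] [ 0.5653 -0.2674  0.039 ] [ 0.6399 -0.1079  0.044 ]
top pin 14 [ 0.5922 -0.1017  0.0785] [ 0.5872 -0.1282  0.0605] [ 0.6516 -0.0959  0.087 ]
top bar 44 [ 0.6336 -0.1021  0.0354] [ 0.5676 -0.1096  0.0283] [ 0.6758 -0.0633  0.038 ]
top module top 198 [ 0.6021 -0.1653  0.0417] [ 0.5657 -0.2675  0.0391] [ 0.6394 -0.0979  0.044 ]
```

The cameras show the bar straight across the mouth, the pin near (0.592, -0.102), and the module inside with its front edge at the mouth.

```bash
python3 -c "from rig import *; print(hand_in())"
```

```text
the job is handed in; nothing more can be done
None
```

I handed the job in at about 25 s: the module is against the bay's back wall and the retaining arm is at its closed stop across the mouth; the hand-in returned no verdict, and I did not re-measure the bystanders at the end.

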